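# Reassemble the portable radio, layer by layer

### The arm

A 6-joint arm with a two-finger parallel gripper is mounted at the origin on the work surface. World frame = base frame: x ahead of the robot, y to its left, z up, the work surface at z = 0. Lengths are in m, angles in rad, forces in N, time in s.
With the tool pointing down it reaches from about 0.35 to 0.775 m from the base axis. Payload 5.5 kg.
Tool frame: the origin (TCP) lies midway between the tips of the shut fingers; the grasp point (between the pads) lies grip_point_offset behind it (grip_point_offset is the distance from the TCP to the grasp point, in m); z points along the fingers, y is the direction in which the jaws open and shut (so a half turn about z gives the same grasp; the last joint's range is limited). The gripper opens to 85 mm and grips with 20 to 120 N. Pads are 22 mm wide; open, the fingers measure 114 mm over their backs; the gripper's body (76 mm by 85 mm) begins 54 mm behind the grasp point. The pads swing forward as they close: fully open they stand 13 mm farther back than shut.
Start: joints at [1.006, 0.313, 0.046, 1.304, 0, 1.431], TCP at [0.237, 0.524, 0.207] pointing down, gripper open.
Joint ranges: [-2.76, 2.76], [-0.86, 1.69], [-1.03, 1.26], [-2.2, 2.34], [-1.47, 1.5], [-3.14, 3.14]. Speed limits (rad/s): [2.57, 2.57, 3.14, 3.14, 3.14, 3.14].

### API

Orientations are given as a unit quaternion [w, x, y, z].
In Python, from workcell import * gives the robot as it stands.
- The arm moves only by the tool send_rows, never from a script. Its argument "series" is one flat list of numbers, 7 for each row, row after row: the shift along the tool's x, y, z in cm, then the turn, a rotation vector about the tool's x, y, z in degrees, then the opening, from 0 (shut) to 1 (fully open). A call has 1 to 10 rows; each row is the pose to reach, as a shift and turn from the pose commanded when the call began, along the tool's axes at that moment; what a row does not reach only later rows make up. A row lasts 1/12 s, in which the tool goes at most 41.7 mm and 7.16 degrees, less where a joint would pass 70% of its speed; a pose out of reach is approached as far as the arm can. A call with a gripper value outside its range is refused whole. The fingers move at their own pace and stop on an object; "newtons" is the grip in N (left out, the last holds). Time passes only in rows, so rows that repeat a pose let the fingers close. It gives the time, the measured TCP pose, the force and the opening at its end, in the units of the state.
- get_state(): the state, without advancing time (a new reading comes with each control period).
- read_camera(name): name is "scene" or "top" or "wrist"; returns the picture (400x640x3 uint8, blue, green, red); there is no depth.
- camera_info(name): a dict with "K" (3x3 intrinsics, pixels), "xyz" and "attitude" of the camera in the world. Camera axes: x right, y down, z forward; pixel columns grow to the right and rows downward; lengths in m; the calibration is good to about 2 mm. A picture is of the moment at which its call begins: read the wrist's pose just before it. camera_info takes no time and is no camera call; for the wrist camera it gives the pose at the moment of the call.
- hand_in(): hands the job in, once; it reports no verdict.
Trained networks look in the newest picture that a camera, given by its name, has taken for a name from the list of things; names that differ only in an ending like _2 or _b are one class to them, and where a whole thing is asked for, a point or a joint stands for the part that bears it (a point fixed in the world has none). Each returns a list of dicts, best first, with "p" (0 to 1); they miss things now and then, are a little off and sometimes report something else, mostly with a low value. They report only what shows in the picture. A call takes as long as a camera call. They do not tell look-alikes from the thing itself.
- silhouettes(camera, label): "pixels" (400x640 bool, what is visible of it) and "box" ([left, top, width, height] in pixels, round what is visible of it).
The state is a dict: "clock": time; "joint_pos": joint angles; "qvel": joint speeds; "tau": joint torques, N m; "tcp_pos": TCP position; "orientation": TCP orientation; "wrist_force": force on the tool from outside, world axes, zero at the start; "ft_torque": the same for the moment, N m; "finger_gap": finger opening in m.
Only numpy, scipy, OpenCV 4.12 (cv2) and the standard library are available. Lean on these libraries where they do the work, as an engineer would, in place of code of your own. Each camera call takes 0.05 s, during which the arm holds its last target. There are 200 camera calls.

### The job

Put the radio back together in its red front half, which lies open on its face: first the loudspeaker, magnet up, into its ring of ribs; next the circuit board flat on the four posts above it; only then the battery holder, lengthwise between its brackets in the bay beside them; and last the grey back panel, square on the rim, to close the case. Lower each part into place rather than letting it drop, let go of it before you fetch the next, and leave everything else on the bench where it is.

Things in the scene. Friction and masses are not known exactly. Their poses are not given: they have to be found in the camera images.
- shell: Front half of the radio, red, fixed, lying on its face, open upward: 198 x 124 x 62 mm high, walls 4. Origin: centre of underside; x along its length to the end with two black knobs outside, z up. The x < 0 bay has a ring of 5 mm ribs (inner radius 42, floor at 4 mm) and four cream posts; a 30 mm partition at x 0; the x > 0 bay has a raised seat with corner brackets 8 mm high.
- speaker_mid (a point): Loudspeaker, magnet up, round, 29 mm high: steel frame of diameter 70, 4 thick, basket narrowing up to 12 mm, above it (12 to 29 mm) the dark magnet of diameter 36: grip here. Point: on its axis, 14.5 mm above its underside; z up. Seat: shell x -48, y 0 mm, underside at 4 mm, inside the rib ring (7 mm play all round).
- board_mid (a point): Green circuit board 78 (x) x 96 (y) x 4 mm; in its middle an aluminium heat sink 40 (x) x 22 (y), from 4 to 22 mm above the underside: grip it across y. Parts up to 15 mm high only beyond 23 mm in x. Point: middle, 11 mm above the underside; z up. Seat: shell x -48, y 0, underside at 37 mm on four posts (32 mm in x, 42 in y from there), axes parallel to the shell's, either way round.
- batteries_mid (a point): Black battery holder with four green-and-copper cells, 62 (x) x 32 (y) x 32 mm high; grip across y. Point: its centre, 16 mm above the underside; z up. Seat: shell x +49, y 0 mm, underside at 16 mm, its x along the shell's (either way round), between brackets at the four corners that leave 7 mm play all round; middles of the sides are open for fingers.
- panel_mid (a point): Grey back panel 198 (x) x 124 (y) mm, outside up: corner ribs 0 to 5 mm, plate 5 to 9 mm, in the middle a hump 90 (x) x 44 (y), from 9 to 25 mm: grip it across y. Point: middle, 12.5 mm above the ribs' lower edge; z up. Seat: shell x 0, y 0, plate on the rim at 62 mm (ribs reach down to 57 mm inside the walls with 8 mm play), long sides parallel, either way round.
- torch: Bystander: yellow plastic torch with a toggle switch, lying down, 155 x 54 mm, 55 mm high. Origin on its underside near the middle, x towards the lens.
- flux_tin: Bystander: closed round steel flux tin, 64 mm diameter, 26 mm high, green ring on the lid. Origin: centre of the underside.
- solder_reel: Bystander: blue reel of solder standing on its flange, 60 mm diameter, 40 mm high. Origin: centre of the underside.
- screw_dish: Bystander: round aluminium dish with the case screws in it, 80 mm diameter, 18 mm high. Origin: centre of the underside.
- tape_roll: Bystander: black roll of insulating tape lying flat, 84 mm diameter with a 62 mm hole, 19 mm high. Origin: centre of the underside.
Things that resemble listed ones, but are neither listed nor needed, are in the scene too. What is meant by the part that bears batteries_mid is not pink, and is the larger of those in its own colour.

How it is judged:
By the outcome, as a careful person would: the job done as asked, in the order asked, and still so for the second after the job is handed in, with the robot touching nothing.
It also fails if it takes over 128 s, if anything falls off the work surface, if the arm or the gripper's body presses on something with over 40 N, if the wrist force passes 120 N, or if a joint passes its speed limit or range.

## Working session

There is one attempt and no reset: what is moved stays moved. The work goes in short steps, Python scripts to look and compute and a tool call to move; the robot and the scene stay as the last step left them, time stands still between calls to the robot, and variables do not carry over. Pictures are saved under pics/ and viewed, about 12 in all and at most 16, crops included, and the job is handed in when it is done.

Besides the shell and the picture viewer there is one more tool, called after ">>>" as name(argument=value, ...) on one line, values as JSON. send_rows: Moves the arm, as the interface text tells. Its arguments: {"type":"object","properties":{"series":{"type":"array"},"newtons":{"type":"number"}},"required":["series"]}

```bash
mkdir -p pics; ls; python3 - <<'E'
from workcell import *
import cv2
s=get_state();print(s)
for c in("scene","top","wrist"):
    im=read_camera(c);cv2.imwrite(f"pics/{c}0.png",im);i=camera_info(c);print(c,i)
E
```

```text
pics
{'clock': 0.0, 'joint_pos': array([ 1.00637753e+00,  3.14020215e-01,  4.50044903e-02,  1.30362723e+00,
       -1.00071809e-05,  1.43120238e+00]), 'qvel': array([-0.0024028 ,  0.00038723, -0.00031972,  0.00043624, -0.0002267 ,
       -0.00092689]), 'tau': array([-8.12183607e-04, -4.80624354e+01,  2.98532796e+01,  1.94638758e-02,
       -1.55298671e-04, -5.26145953e-06]), 'tcp_pos': array([0.2367016 , 0.52341157, 0.20640809]), 'orientation': array([-3.13644605e-04,  2.10818623e-01,  9.77524760e-01, -8.68422753e-04]), 'wrist_force': array([ 0.16577079,  0.85997681, -0.23339038]), 'ft_torque': array([-0.00471221,  0.09849734,  0.02460627]), 'finger_gap': 0.08520064754631053}
scene {'K': array([[361.35477745,   0.        , 313.31202031],
       [  0.        , 361.35477745, 197.65825516],
       [  0.        ,   0.        ,   1.        ]]), 'xyz': array([ 0.91877501, -0.24175499,  0.84381523]), 'attitude': array([-0.2594284 ,  0.89520723,  0.34634159, -0.10652902])}
top {'K': array([[483.90565901,   0.        , 322.29999678],
       [  0.        , 483.90565901, 202.60374591],
       [  0.        ,   0.        ,   1.        ]]), 'xyz': array([0.37622192, 0.14202032, 1.39779219]), 'attitude': array([ 0.0427836 , -0.70239104,  0.70782286, -0.06167007])}
wrist {'K': array([[276.00317436,   0.        , 316.69919947],
       [  0.        , 276.00317436, 197.99030332],
       [  0.        ,   0.        ,   1.        ]]), 'xyz': array([0.1743343 , 0.55229093, 0.37282485]), 'attitude': array([0.11610558, 0.83216097, 0.53716607, 0.07402861])}
```

View pics/top0.png

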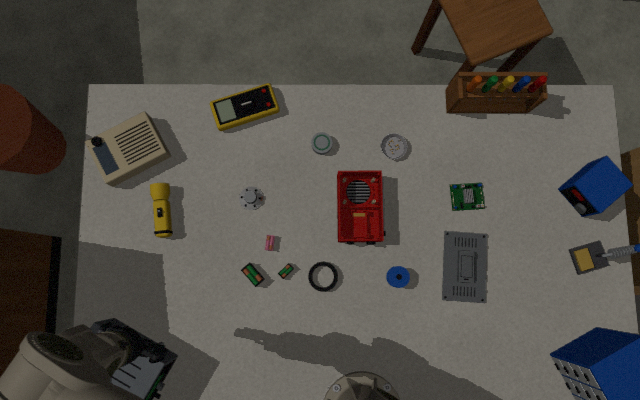

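View pics/scene0.png

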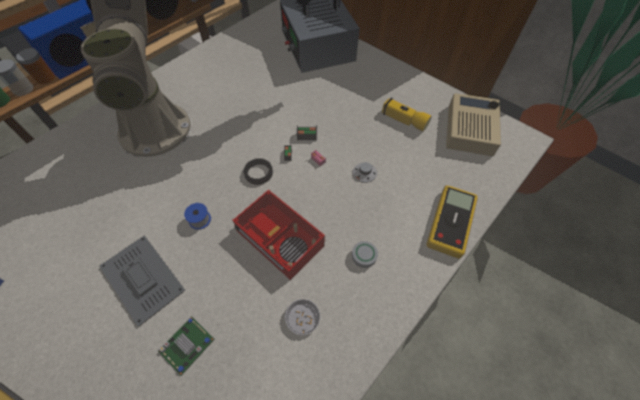

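```bash
cat > h.py <<'E'
from workcell import *
import numpy as np, cv2
from scipy.optimize import minimize
from scipy.spatial.transform import Rotation as R
def rot(q): return R.from_quat([q[1],q[2],q[3],q[0]]).as_matrix()
def box(lx,ly,z0,z1): return [(sx*lx/2,sy*ly/2,z) for sx in(-1,1) for sy in(-1,1) for z in(z0,z1)]
def cyl(d,z0,z1): return [(d/2*np.cos(a),d/2*np.sin(a),z) for a in np.arange(0,6.28,.2) for z in(z0,z1)]
M={'shell':box(198,124,0,62),'speaker_mid':cyl(70,0,4)+cyl(36,12,29),
'board_mid':box(78,96,0,4)+box(40,22,4,22),'batteries_mid':box(62,32,0,32),
'panel_mid':box(198,124,5,9)+box(90,44,9,25),'flux_tin':cyl(64,0,26),'solder_reel':cyl(60,0,40),'screw_dish':cyl(80,0,18),'tape_roll':cyl(84,0,19),'torch':box(155,54,0,55)}
M={k:np.array(v)/1000 for k,v in M.items()}
def proj(ci,P):
    c=(P-ci['xyz'])@rot(ci['attitude']); p=c@ci['K'].T; return p[:,:2]/p[:,2:]
def back(ci,uv,z):
    d=rot(ci['attitude'])@np.linalg.solve(ci['K'],[uv[0],uv[1],1]); return ci['xyz']+d*(z-ci['xyz'][2])/d[2]
def place(P,q,z=0):
    c,s=np.cos(q[2]),np.sin(q[2]); return np.c_[c*P[:,0]-s*P[:,1]+q[0],s*P[:,0]+c*P[:,1]+q[1],P[:,2]+z]
def fit(ci,mask,P,z=0,up=4):
    """fit x,y,yaw of hull of model P to hull of mask; returns q, IoU"""
    pts=np.argwhere(mask)[:,::-1].astype(float)
    # pixel corners
    pts=np.concatenate([pts+[a,b] for a in(-.5,.5) for b in(-.5,.5)]).astype(np.float32)
    H=cv2.convexHull(pts); A=cv2.contourArea(H)
    def cost(q):
        h=cv2.convexHull(proj(ci,place(P,q,z)).astype(np.float32)); i,_=cv2.intersectConvexConvex(h,H)
        return -i/(A+cv2.contourArea(h)-i+1e-9)
    c=back(ci,H[:,0].mean(0),z+P[:,2].mean()); best=None
    for y in np.arange(0,np.pi,np.pi/6):
        r=minimize(cost,[c[0],c[1],y],method='Nelder-Mead',options=dict(initial_simplex=[[c[0],c[1],y],[c[0]+.02,c[1],y],[c[0],c[1]+.02,y],[c[0],c[1],y+.2]],maxiter=300))
        if best is None or r.fun<best.fun: best=r
    return best.x,-best.fun
def look(cam,names,save=None,z=0):
    st=get_state(); ci=camera_info(cam); im=read_camera(cam); out={}
    for n in names:
        for o in silhouettes(cam,n):
            if o['p']<.3: continue
            m=o['pixels'].astype(np.uint8); 
            k,l,s,_=cv2.connectedComponentsWithStats(m)
            if k<2: continue
            m=l==1+np.argmax(s[1:,4])
            q,f=fit(ci,m,M[n],z); print(n,'p%.2f'%o['p'],o['box'],'xy',q[:2].round(4),'yaw %.1f'%np.degrees(q[2]),'iou %.2f'%f)
            out.setdefault(n,[]).append(q)
    if save: cv2.imwrite(save,im)
    return out,im,ci
def tool(target,z=None):
    """shift in tool axes (cm) from now to world target TCP"""
    s=get_state(); return rot(s['orientation']).T@(np.array(target)-s['tcp_pos'])*100
E
python3 - <<'E'
from h import *
look('top',list(M))
look('scene',['shell','speaker_mid','board_mid','batteries_mid','panel_mid'])
s=get_state();print(rot(s['orientation']).round(3)); ci=camera_info('wrist');print(rot(s['orientation']).T@(ci['xyz']-s['tcp_pos']),(rot(s['orientation']).T@rot(ci['attitude'])).round(3))
import workcell;print([n for n in dir(workcell) if not n.startswith('_')])
E
```

```text
shell p0.73 [337.1, 170.0, 47.8, 75.0] xy [ 0.5669 -0.0019] yaw 0.4 iou 0.92
speaker_mid p0.61 [241.0, 189.3, 22.1, 19.8] xy [0.5993 0.3105] yaw 61.6 iou 0.98
board_mid p0.82 [451.3, 184.0, 33.2, 25.7] xy [ 0.5997 -0.3229] yaw 183.6 iou 0.94
batteries_mid p0.64 [266.3, 234.5, 10.7, 13.0] xy [0.4598 0.251 ] yaw 17.7 iou 0.45
batteries_mid p0.60 [279.7, 262.5, 15.2, 19.0] xy [0.3929 0.2001] yaw 118.2 iou 0.54
panel_mid p0.76 [442.4, 234.6, 43.1, 72.8] xy [ 0.3963 -0.3024] yaw 175.6 iou 0.98
flux_tin p0.89 [312.3, 132.0, 19.3, 21.0] xy [0.76   0.1046] yaw 34.3 iou 0.97
solder_reel p0.75 [385.7, 267.2, 22.6, 23.1] xy [ 0.369  -0.1066] yaw 10.1 iou 0.97
solder_reel p0.46 [450.8, 184.0, 32.1, 26.5] xy [ 0.5906 -0.3294] yaw 5.5 iou 0.48
screw_dish p0.98 [385.0, 136.0, 23.1, 23.8] xy [ 0.7525 -0.1093] yaw 37.6 iou 0.93
screw_dish p0.58 [243.3, 265.3, 20.8, 21.5] xy [0.3849 0.2949] yaw 14.2 iou 0.48
tape_roll p0.72 [311.3, 263.1, 24.2, 29.2] xy [0.3711 0.1045] yaw 28.2 iou 0.95
torch p0.96 [148.7, 184.2, 26.3, 54.1] xy [0.564 0.558] yaw 11.6 iou 0.80
shell p0.64 [236.4, 192.3, 87.3, 90.5] xy [ 5.672e-01 -2.000e-04] yaw 179.9 iou 0.98
shell p0.42 [185.6, 201.8, 25.1, 29.3] xy [ 0.3211 -0.0472] yaw -23.7 iou 0.17
board_mid p0.83 [157.9, 318.0, 58.6, 58.6] xy [ 0.6008 -0.3223] yaw 3.6 iou 0.93
batteries_mid p0.61 [297.4, 126.1, 21.5, 13.2] xy [0.38   0.3014] yaw 221.8 iou 0.93
batteries_mid p0.48 [309.1, 151.5, 18.6, 11.3] xy [0.4646 0.2579] yaw 147.6 iou 0.55
panel_mid p0.74 [101.3, 237.0, 78.5, 88.4] xy [ 0.3967 -0.3028] yaw -5.2 iou 0.94
[[-0.911  0.412  0.   ]
 [ 0.412  0.911  0.   ]
 [-0.     0.    -1.   ]]
[ 0.06877745  0.00024244 -0.16621138] [[ 0.    -0.962 -0.273]
 [ 1.     0.    -0.   ]
 [ 0.    -0.273  0.962]]
['MotionError', 'camera_info', 'get_state', 'grip_point_offset', 'hand_in', 'read_camera', 'silhouettes']
```

>>> send_rows(series=[-41.7,-4.5,0,0,0,-24.3,1,-41.7,-4.5,0,0,0,-24.3,1,-41.7,-4.5,0,0,0,-24.3,1,-41.7,-4.5,0,0,0,-24.3,1,-41.7,-4.5,0,0,0,-24.3,1,-41.7,-4.5,0,0,0,-24.3,1,-41.7,-4.5,0,0,0,-24.3,1,-41.7,-4.5,0,0,0,-24.3,1,-41.7,-4.5,0,0,0,-24.3,1,-41.7,-4.5,0,0,0,-24.3,1])

```text
clock: 1.83
tcp_pos: [0.5898, 0.3157, 0.2074]
orientation: [0.0, 0.0, 1.0, 0.0]
wrist_force: [0.4, 0.5, -0.0]
finger_gap: 0.0855
```

```bash
python3 - <<'E'
from h import *
o,im,ci=look('wrist',['speaker_mid'],'pics/w1.png')
s=get_state();print(s['tcp_pos'],rot(s['orientation']).round(3),grip_point_offset)
look('wrist',['speaker_mid'])
E
```

```text
speaker_mid p0.97 [286.4, 153.6, 49.7, 52.2] xy [0.5988 0.3096] yaw 155.1 iou 0.97
[0.59341775 0.31285583 0.20569436] [[-1.     0.008  0.001]
 [ 0.008  1.    -0.001]
 [-0.001 -0.001 -1.   ]] 0.0187
speaker_mid p0.78 [288.2, 152.4, 50.1, 47.8] xy [0.5988 0.3101] yaw 153.9 iou 0.97
```

View pics/w1.png

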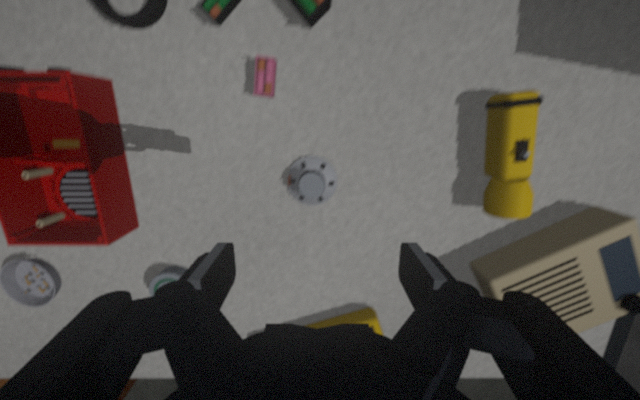

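```bash
python3 - <<'E'
from h import *
s=get_state();print(s['tcp_pos'],s['qvel'].round(3));print(tool([.5988,.310,.06]))
E
```

```text
[0.58896755 0.31591374 0.20638344] [ 0.044 -0.028 -0.023  0.006  0.005  0.002]
[-1.00535959 -0.58646591 14.63703911]
```

>>> send_rows(series=[-0.6,-0.3,7,0,0,0,1,-0.6,-0.3,12,0,0,0,1,-0.6,-0.3,14.6,0,0,0,1,-0.6,-0.3,14.6,0,0,0,1,-0.6,-0.3,14.6,0,0,0,1,-0.6,-0.3,14.6,0,0,0,1])

```text
clock: 2.53
tcp_pos: [0.5919, 0.3148, 0.0607]
orientation: [-0.001, -0.001, 1.0, -0.0]
wrist_force: [-0.3, -0.3, 1.3]
finger_gap: 0.0854
```

```bash
python3 - <<'E'
from h import *
for i in range(3):
    s=get_state();print(s['tcp_pos'],s['qvel'].round(3)); 
    look('wrist',['speaker_mid'])
print(tool([.5988,.310,.011]))
E
```

```text
[0.59191958 0.31483392 0.06069701] [-0.005 -0.038  0.073  0.009 -0.003 -0.002]
[0.59505848 0.3155402  0.06408652] [-0.006 -0.012  0.021 -0.004 -0.001 -0.001]
speaker_mid p0.68 [271.5, 169.3, 76.5, 75.7] xy [0.5996 0.3102] yaw 125.9 iou 0.97
[0.59582045 0.31535954 0.06458909] [-0.005  0.003 -0.005 -0.004 -0.    -0.001]
speaker_mid p0.95 [266.4, 166.6, 82.8, 77.2] xy [0.5993 0.31  ] yaw 67.9 iou 0.99
[-0.30588934 -0.49838873  5.28536899]
```

>>> send_rows(series=[-0.35,-0.5,2,0,0,0,1,-0.35,-0.5,4,0,0,0,1,-0.35,-0.5,5.3,0,0,0,1,-0.35,-0.5,5.3,0,0,0,1,-0.35,-0.5,5.3,0,0,0,1,-0.35,-0.5,5.3,0,0,0,1])

```text
clock: 3.33
tcp_pos: [0.5987, 0.3095, 0.0099]
orientation: [0.001, 0.0, 1.0, 0.0]
wrist_force: [0.1, -0.3, 0.2]
finger_gap: 0.0852
```

```bash
python3 - <<'E'
from h import *
for i in range(3): read_camera('wrist')
s=get_state();print(s['tcp_pos'],s['qvel'].round(3),s['wrist_force']); print(rot(s['orientation']).round(3))
cv2.imwrite('pics/w2.png',read_camera('wrist')[100:400,120:520])
E
```

```text
[0.59881905 0.30956552 0.0099931 ] [ 0.001  0.003 -0.006 -0.002  0.001  0.   ] [ 0.41156246  0.00513229 -0.44364591]
[[-1.     0.001  0.003]
 [ 0.001  1.     0.001]
 [-0.003  0.001 -1.   ]]
```

View pics/w2.png

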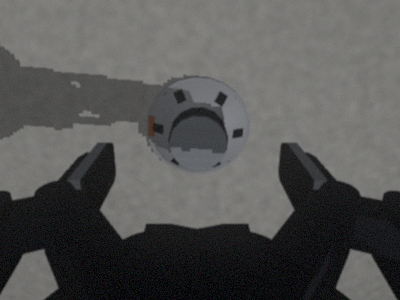

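>>> send_rows(series=[0,0,0,0,0,0,0.3,0,0,0,0,0,0,0.3,0,0,0,0,0,0,0.3,0,0,0,0,0,0,0.3,0,0,0,0,0,0,0.3,0,0,0,0,0,0,0.3], newtons=40)

```text
clock: 4.03
tcp_pos: [0.5977, 0.3091, 0.0082]
orientation: [-0.0, 0.0, 1.0, 0.0]
wrist_force: [-0.2, 0.3, -0.9]
finger_gap: 0.0258
```

```bash
python3 - <<'E'
from h import *
s=get_state();print(s['tcp_pos'],s['finger_gap'],s['wrist_force'])
cv2.imwrite('pics/w3.png',read_camera('wrist')[100:400,120:520])
E
```

```text
[0.59766751 0.30907614 0.00824877] 0.025812731021603717 [-0.19699009  0.27634774 -0.91803145]
```

View pics/w3.png

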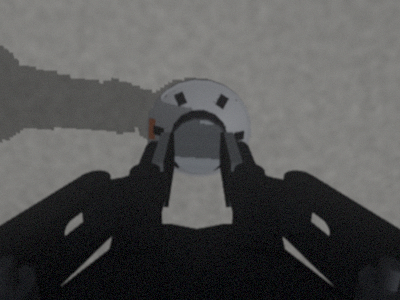

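>>> send_rows(series=[0,0,0,0,0,0,0.1,0,0,0,0,0,0,0.1,0,0,0,0,0,0,0.1], newtons=20)

```text
clock: 4.33
tcp_pos: [0.5977, 0.3091, 0.0083]
orientation: [-0.0, 0.0, 1.0, 0.0]
wrist_force: [-0.6, 0.1, 0.0]
finger_gap: 0.0087
```

```bash
python3 - <<'E'
from h import *
s=get_state();print(s['tcp_pos'],s['finger_gap'],s['wrist_force'])
a=read_camera('wrist')[100:300,220:420]; b=read_camera('scene')
p=proj(camera_info('scene'),np.array([s['tcp_pos']]))[0].astype(int);print(p)
b=b[p[1]-40:p[1]+25,p[0]-33:p[0]+32]
cv2.imwrite('pics/w4.png',np.hstack([cv2.resize(a,(390,390)),cv2.resize(b,(390,390),interpolation=cv2.INTER_CUBIC)]))
E
```

```text
[0.59768877 0.30909682 0.0082744 ] 0.008683871521360343 [-0.56191307  0.08915683  0.01280547]
[363 171]
```

View pics/w4.png

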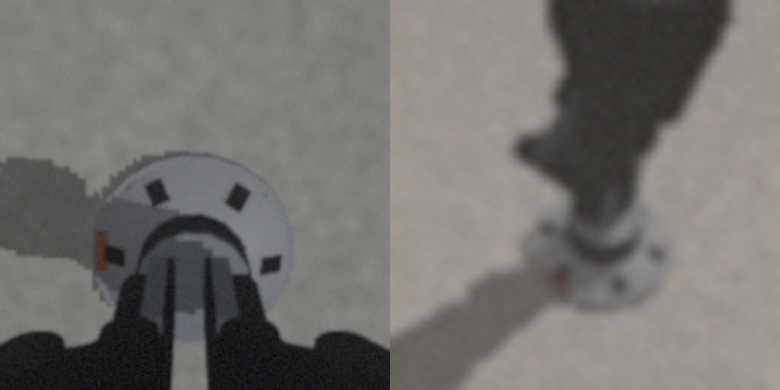

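>>> send_rows(series=[0,0,0,0,0,0,1,0,0,0,0,0,0,1,0,0,0,0,0,0,1,0,0,0,0,0,0,1,0,0,0,0,0,0,1,0,0,1.4,0,0,0,1,0,0,1.4,0,0,0,1,0,0,1.4,0,0,0,1])

```text
clock: 5.1
tcp_pos: [0.5967, 0.3087, -0.0065]
orientation: [-0.001, 0.0, 1.0, -0.0]
wrist_force: [-0.3, 0.6, -0.2]
finger_gap: 0.0851
```

>>> send_rows(series=[0,0,0,0,0,0,0.3,0,0,0,0,0,0,0.3,0,0,0,0,0,0,0.3,0,0,0,0,0,0,0.3,0,0,0,0,0,0,0.3,0,0,0,0,0,0,0.3], newtons=20)

```text
clock: 5.6
tcp_pos: [0.5981, 0.3092, -0.005]
orientation: [0.0, 0.0, 1.0, 0.0]
wrist_force: [-0.2, -0.7, 3.4]
finger_gap: 0.0345
```

>>> send_rows(series=[0,0,0,0,0,0,0.2,0,0,0,0,0,0,0.2,0,0,-2,0,0,0,0.2,0,0,-5,0,0,0,0.2,0,0,-9,0,0,0,0.2,0,0,-13,0,0,0,0.2,0,0,-14,0,0,0,0.2,0,0,-14,0,0,0,0.2], newtons=50)

```text
clock: 6.27
tcp_pos: [0.6002, 0.3101, 0.1388]
orientation: [0.004, 0.0, 1.0, 0.001]
wrist_force: [0.3, 0.3, -1.5]
finger_gap: 0.0333
```

```bash
python3 - <<'E'
from h import *
for i in range(2): read_camera('wrist')
s=get_state();print(s['tcp_pos'],s['finger_gap'],s['wrist_force'])
o,im,ci=look('wrist',['shell','speaker_mid'],'pics/w5.png')
print(tool([.615,0,.135]))
E
```

```text
[0.59731741 0.30891119 0.13325673] 0.032737385611158965 [-0.65088123  0.14540755 -2.34745825]
shell p0.83 [2.0, 41.4, 102.4, 232.8] xy [0.5821 0.0944] yaw 162.6 iou 0.49
speaker_mid p0.97 [259.9, 183.3, 113.4, 103.5] xy [0.6292 0.304 ] yaw 82.6 iou 0.32
[ -1.92123236 -30.84541918  -0.33868003]
```

View pics/w5.png

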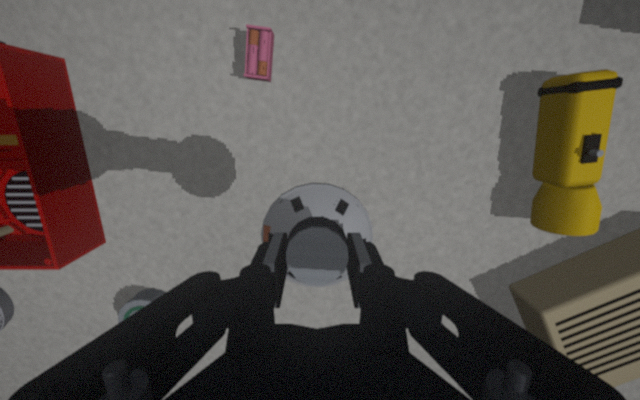

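>>> send_rows(series=[-1.9,-30.8,0,0,0,0,0.2,-1.9,-30.8,0,0,0,0,0.2,-1.9,-30.8,0,0,0,0,0.2,-1.9,-30.8,0,0,0,0,0.2,-1.9,-30.8,0,0,0,0,0.2,-1.9,-30.8,0,0,0,0,0.2,-1.9,-30.8,0,0,0,0,0.2,-1.9,-30.8,0,0,0,0,0.2,-1.9,-30.8,0,0,0,0,0.2,-1.9,-30.8,0,0,0,0,0.2])

```text
clock: 7.35
tcp_pos: [0.6154, -0.0, 0.1324]
orientation: [-0.002, 0.002, 1.0, 0.0]
wrist_force: [0.3, 0.9, -1.3]
finger_gap: 0.0329
```

```bash
python3 - <<'E'
from h import *
for i in range(2): read_camera('wrist')
s=get_state();print(s['tcp_pos'],s['finger_gap'],s['wrist_force'])
im=read_camera('wrist');cv2.imwrite('pics/w6.png',im)
ci=camera_info('wrist')
# overlay rim/seat for hypothesised shell
q=[.567,-.0005,np.pi]
for P in (np.array([(sx*.099,sy*.062,.062) for sx,sy in((1,1),(1,-1),(-1,-1),(-1,1))]),np.array([(-.048+.042*np.cos(a),.042*np.sin(a),.004) for a in np.arange(0,6.3,.2)]),np.array([(.049+sx*.031,sy*.016,.016) for sx,sy in((1,1),(1,-1),(-1,-1),(-1,1))])):
    cv2.polylines(im,[proj(ci,place(P,q)).astype(int)],True,(255,255,0),1)
cv2.imwrite('pics/w6.png',im)
print(tool([.615,-.0005,.1]))
E
```

```text
[0.61559709 0.00194307 0.13300742] 0.03336601515861267 [ 0.32968567  0.28914602 -1.30055818]
[ 0.07144205 -0.29139947  3.33242613]
```

View pics/w6.png

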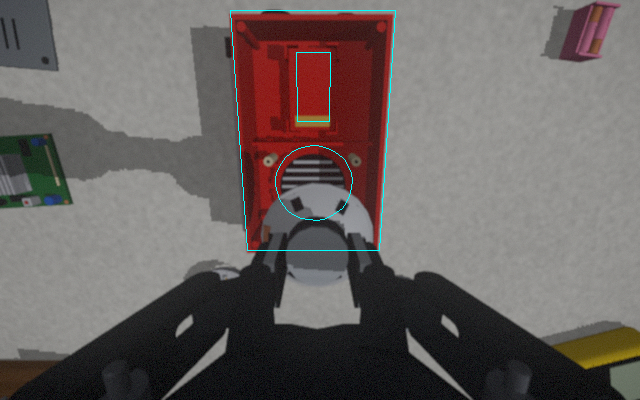

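>>> send_rows(series=[0,-0.2,3,0,0,0,0.2,0,-0.2,6,0,0,0,0.2,0,-0.2,8.5,0,0,0,0.2,0,-0.2,10.5,0,0,0,0.2,0,-0.2,11.5,0,0,0,0.2,0,-0.2,11.5,0,0,0,0.2,0,-0.2,11.5,0,0,0,0.2,0,-0.2,11.5,0,0,0,0.2])

```text
clock: 8.17
tcp_pos: [0.6178, -0.0004, 0.0208]
orientation: [0.001, -0.0, 1.0, -0.0]
wrist_force: [0.3, -0.3, -1.8]
finger_gap: 0.0334
```

```bash
python3 - <<'E'
from h import *
for i in range(2): read_camera('wrist')
s=get_state();print(s['tcp_pos'],s['finger_gap'],s['wrist_force'])
print(tool([.615,-.0005,-.001]))
E
```

```text
[ 0.61800117 -0.00078465  0.0211389 ] 0.033106788333802234 [ 0.11491314 -0.64812725 -1.70374515]
[0.30734297 0.02903735 2.21289133]
```

>>> send_rows(series=[0.3,0,0.6,0,0,0,0.2,0.3,0,1.2,0,0,0,0.2,0.3,0,1.7,0,0,0,0.2,0.3,0,2.0,0,0,0,0.2,0.3,0,2.15,0,0,0,0.2,0.3,0,2.25,0,0,0,0.2,0.3,0,2.25,0,0,0,0.2,0.3,0,2.25,0,0,0,0.2])

```text
clock: 8.93
tcp_pos: [0.6129, -0.0009, -0.0009]
orientation: [0.0, 0.0, 1.0, -0.0]
wrist_force: [-7.9, 0.5, 17.5]
finger_gap: 0.033
```

```bash
python3 - <<'E'
from h import *
for i in range(2): read_camera('wrist')
s=get_state();print(s['tcp_pos'],s['finger_gap'],s['wrist_force'])
cv2.imwrite('pics/w7.png',read_camera('wrist'))
E
```

```text
[ 0.61289787 -0.00094485 -0.00089203] 0.032735388726877215 [-7.42483872  0.70772404 18.26013136]
```

View pics/w7.png

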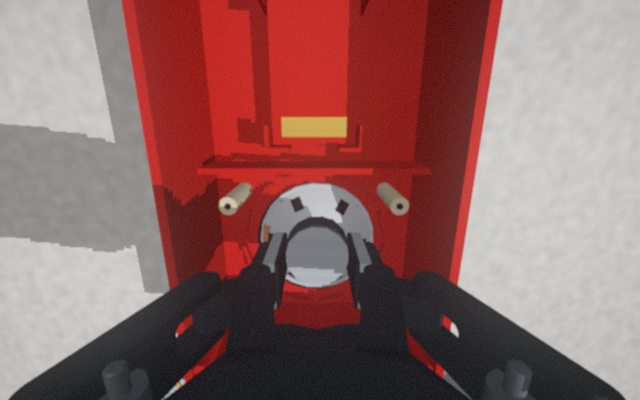

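>>> send_rows(series=[0,0,-0.1,0,0,0,0.2,0,0,-0.1,0,0,0,0.55,0,0,-0.1,0,0,0,0.6,0,0,-0.1,0,0,0,0.6,0,0,-0.1,0,0,0,0.6])

```text
clock: 9.5
tcp_pos: [0.6134, -0.0009, -0.0026]
orientation: [-0.0, 0.0, 1.0, 0.0]
wrist_force: [0.6, -0.7, 0.1]
finger_gap: 0.0513
```

>>> send_rows(series=[0,0,-2,0,0,0,0.6,0,0,-5,0,0,0,0.6,0,0,-9,0,0,0,0.6,0,0,-13,0,0,0,0.6,0,0,-17,0,0,0,0.6,0,0,-17,0,0,0,0.6,0,0,-17,0,0,0,0.6])

```text
clock: 10.08
tcp_pos: [0.6158, -0.0012, 0.171]
orientation: [0.003, 0.0, 1.0, -0.0]
wrist_force: [-0.5, -0.0, -0.6]
finger_gap: 0.0514
```

```bash
python3 - <<'E'
from h import *
for i in range(2): read_camera('wrist')
s=get_state();print(s['tcp_pos'],s['finger_gap'],s['wrist_force'])
look('wrist',['speaker_mid'],'pics/w8.png',z=.004)
look('top',['board_mid','panel_mid'])
look('scene',['board_mid','panel_mid'])
print(tool([.6,-.3225,.2]))
E
```

```text
[ 0.61311644 -0.00089297  0.16693519] 0.051251569585782863 [-0.37763056  0.64416811 -0.6199636 ]
speaker_mid p0.56 [285.8, 153.5, 59.9, 54.6] xy [ 6.147e-01 -6.000e-04] yaw 9.6 iou 0.97
board_mid p0.98 [449.3, 184.0, 33.5, 25.0] xy [ 0.6005 -0.3226] yaw 2.4 iou 0.95
panel_mid p0.58 [441.3, 234.6, 46.4, 71.5] xy [ 0.3963 -0.3028] yaw -4.3 iou 0.97
board_mid p0.55 [157.3, 318.2, 57.7, 57.4] xy [ 0.601  -0.3217] yaw 182.9 iou 0.95
panel_mid p0.82 [103.1, 233.9, 77.0, 90.9] xy [ 0.3965 -0.302 ] yaw -4.7 iou 0.95
[  1.29608937 -32.16385075  -3.30410769]
```

>>> send_rows(series=[1.3,-32.1,0,0,0,-3,0.6,1.3,-32.1,0,0,0,-3,0.6,1.3,-32.1,0,0,0,-3,0.6,1.3,-32.1,0,0,0,-3,0.6,1.3,-32.1,0,0,0,-3,0.6,1.3,-32.1,0,0,0,-3,0.6,1.3,-32.1,0,0,0,-3,0.6,1.3,-32.1,4,0,0,-3,0.6,1.3,-32.1,8,0,0,-3,0.6,1.3,-32.1,8,0,0,-3,0.6])

```text
clock: 11.42
tcp_pos: [0.5958, -0.322, 0.0798]
orientation: [-0.004, -0.024, 1.0, 0.003]
wrist_force: [-2.3, 1.3, -2.2]
finger_gap: 0.0514
```

```bash
python3 - <<'E'
from h import *
for i in range(3): read_camera('wrist')
s=get_state();print(s['tcp_pos'],s['finger_gap'],np.degrees(np.arctan2(-rot(s['orientation'])[0,1],rot(s['orientation'])[1,1])))
o,im,ci=look('wrist',['board_mid'])
q=o['board_mid'][0]
for P in (box(78,96,4,4),box(40,22,22,22)):
    P=np.array(P[::2])[[0,1,3,2]]/1000; cv2.polylines(im,[proj(ci,place(P,q)).astype(int)],True,(255,255,0),1)
cv2.imwrite('pics/w9.png',im)
print(tool([q[0],q[1],-.009]))
E
```

```text
[ 0.59982653 -0.32100444  0.0877353 ] 0.05123849350378616 2.9819316305297408
board_mid p0.90 [260.1, 156.0, 109.1, 82.7] xy [ 0.6011 -0.3243] yaw 3.4 iou 0.98
[ 0.1225806  -0.25132829  9.95341468]
```

View pics/w9.png

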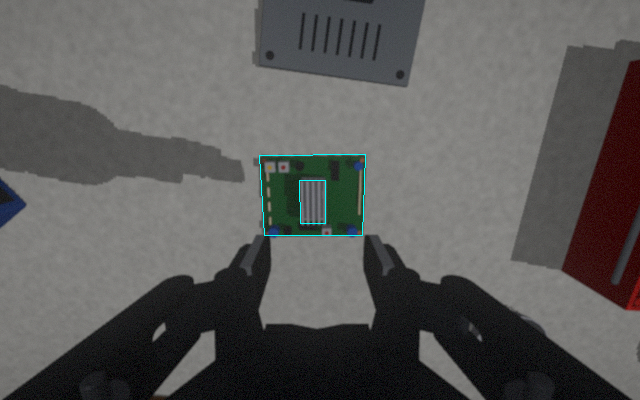

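>>> send_rows(series=[0.1,-0.25,3,0,0,0,0.6,0.1,-0.25,6,0,0,0,0.6,0.1,-0.25,8,0,0,0,0.6,0.1,-0.25,9.3,0,0,0,0.6,0.1,-0.25,10,0,0,0,0.6,0.1,-0.25,10,0,0,0,0.6,0.1,-0.25,10,0,0,0,0.6,0.1,-0.25,10,0,0,0,0.6])

```text
clock: 12.33
tcp_pos: [0.6011, -0.325, -0.0098]
orientation: [0.002, -0.026, 1.0, -0.001]
wrist_force: [-0.4, -0.2, -0.4]
finger_gap: 0.0513
```

```bash
python3 - <<'E'
from h import *
for i in range(2): read_camera('wrist')
s=get_state();print(s['tcp_pos'],s['wrist_force'])
o,im,ci=look('wrist',['board_mid'])
E
```

```text
[ 0.60067216 -0.32506498 -0.01023665] [-0.1609824  -0.19535468  0.25867019]
board_mid p0.95 [233.2, 172.2, 174.7, 132.3] xy [ 0.6003 -0.324 ] yaw 3.6 iou 0.92
```

Close, first at light force, 3 mm lower.

>>> send_rows(series=[0,0.05,0.3,0,0,0,0.6,0,0.05,0.3,0,0,0,0.3,0,0.05,0.3,0,0,0,0.15,0,0.05,0.3,0,0,0,0.15,0,0.05,0.3,0,0,0,0.15,0,0.05,0.3,0,0,0,0.15], newtons=20)

```text
clock: 13.03
tcp_pos: [0.5993, -0.324, -0.0153]
orientation: [-0.0, -0.026, 1.0, 0.0]
wrist_force: [0.3, -0.1, -0.3]
finger_gap: 0.0215
```

>>> send_rows(series=[0,0,0,0,0,0,0.1,0,0,0,0,0,0,0.1,0,0,-2,0,0,0,0.1,0,0,-5,0,0,0,0.1,0,0,-9,0,0,0,0.1,0,0,-13,0,0,0,0.1,0,0,-15,0,0,0,0.1,0,0,-15,0,0,0,0.1,0,0,-15,0,0,0,0.1], newtons=50)

```text
clock: 13.78
tcp_pos: [0.6003, -0.3246, 0.1365]
orientation: [0.001, -0.026, 1.0, -0.001]
wrist_force: [-0.2, -0.4, -1.2]
finger_gap: 0.0209
```

```bash
python3 - <<'E'
from h import *
for i in range(2): read_camera('wrist')
s=get_state();print(s['tcp_pos'],s['finger_gap'],s['wrist_force'])
look('wrist',['board_mid'],z=s['tcp_pos'][2]+.013)
print(tool([.615,-.0005,.14]))
E
```

```text
[ 0.59852606 -0.32340611  0.13314466] 0.020924069841324597 [-0.28706678  0.82175185 -1.33834951]
board_mid p0.60 [227.8, 177.0, 179.5, 134.0] xy [ 0.6005 -0.3234] yaw 2.9 iou 0.91
[-3.34553919 32.13410658 -0.69413625]
```

>>> send_rows(series=[-3.2,32.1,0,0,0,3,0.1,-3.2,32.1,0,0,0,3,0.1,-3.2,32.1,0,0,0,3,0.1,-3.2,32.1,0,0,0,3,0.1,-3.2,32.1,0,0,0,3,0.1,-3.2,32.1,0,0,0,3,0.1,-3.2,32.1,0,0,0,3,0.1,-3.2,32.1,0,0,0,3,0.1,-3.2,32.1,0,0,0,3,0.1,-3.2,32.1,0,0,0,3,0.1])

```text
clock: 14.82
tcp_pos: [0.6137, 0.0004, 0.1332]
orientation: [-0.001, -0.002, 1.0, 0.0]
wrist_force: [0.8, -0.3, -0.2]
finger_gap: 0.0209
```

```bash
python3 - <<'E'
from h import *
for i in range(3): read_camera('wrist')
s=get_state();print(s['tcp_pos'],s['finger_gap'],s['wrist_force'],np.degrees(np.arctan2(-rot(s['orientation'])[0,1],rot(s['orientation'])[1,1])))
look('wrist',['board_mid'],z=s['tcp_pos'][2]+.0153)
print(tool([.6135,-.0005,.0217]))
E
```

```text
[ 0.61430843 -0.0026641   0.13385887] 0.020921117476838894 [-0.41430584  0.81927526 -0.88348105] -0.09796022370804798
board_mid p0.89 [228.5, 178.5, 178.3, 130.2] xy [ 0.6159 -0.0027] yaw 0.6 iou 0.92
[ 0.09811788  0.2673267  11.25494751]
```

>>> send_rows(series=[0.1,0.25,3,0,0,0.5,0.1,0.1,0.25,6,0,0,0.5,0.1,0.1,0.25,8.5,0,0,0.5,0.1,0.1,0.25,9.5,0,0,0.5,0.1,0.1,0.25,9.8,0,0,0.5,0.1,0.1,0.25,9.8,0,0,0.5,0.1,0.1,0.25,9.8,0,0,0.5,0.1,0.1,0.25,9.8,0,0,0.5,0.1])

```text
clock: 15.73
tcp_pos: [0.6154, 0.0003, 0.0388]
orientation: [0.002, 0.005, 1.0, -0.0]
wrist_force: [0.0, 0.3, -0.9]
finger_gap: 0.0207
```

```bash
python3 - <<'E'
from h import *
for i in range(2): read_camera('wrist')
s=get_state();print(s['tcp_pos'],s['finger_gap'],s['wrist_force'])
look('wrist',['board_mid'],z=s['tcp_pos'][2]+.0153)
print(tool([.6135,-.0005,.0217]))
E
```

```text
[6.15043183e-01 5.57621622e-04 3.84981783e-02] 0.021119424095546242 [ 0.00763572 -0.68960581 -0.44480835]
board_mid p0.70 [229.0, 177.1, 178.5, 133.7] xy [6.165e-01 5.000e-04] yaw 180.0 iou 0.92
[ 0.10935821 -0.12216045  1.62580777]
```

>>> send_rows(series=[0.15,-0.1,0.5,0,0,0,0.1,0.15,-0.1,1.0,0,0,0,0.1,0.15,-0.1,1.4,0,0,0,0.1,0.15,-0.1,1.6,0,0,0,0.1,0.15,-0.1,1.65,0,0,0,0.1,0.15,-0.1,1.65,0,0,0,0.1,0.15,-0.1,1.65,0,0,0,0.1])

```text
clock: 16.52
tcp_pos: [0.6119, -0.0002, 0.0217]
orientation: [0.0, 0.005, 1.0, -0.0]
wrist_force: [-5.4, -0.1, 11.2]
finger_gap: 0.0205
```

```bash
python3 - <<'E'
from h import *
for i in range(3): read_camera('wrist')
s=get_state();print(s['tcp_pos'],s['finger_gap'],s['wrist_force'])
E
```

```text
[ 6.11826116e-01 -1.94398630e-04  2.16520863e-02] 0.02061143939294483 [-4.17477975  0.211577   11.01985754]
```

Resting on the posts (11 N at the expected height). Release and rise.

>>> send_rows(series=[0,0,-0.05,0,0,0,0.1,0,0,-0.05,0,0,0,0.5,0,0,-0.05,0,0,0,0.6,0,0,-0.05,0,0,0,0.6,0,0,-0.05,0,0,0,0.6])

```text
clock: 17.08
tcp_pos: [0.6121, -0.0002, 0.0203]
orientation: [-0.0, 0.005, 1.0, 0.0]
wrist_force: [0.0, -0.5, 0.2]
finger_gap: 0.0513
```

>>> send_rows(series=[0,0,-2,0,0,0,0.6,0,0,-5,0,0,0,0.6,0,0,-9,0,0,0,0.6,0,0,-13,0,0,0,0.6,0,0,-15,0,0,0,0.6,0,0,-15,0,0,0,0.6,0,0,-15,0,0,0,0.6])

```text
clock: 17.67
tcp_pos: [0.6134, -0.0004, 0.1721]
orientation: [0.002, 0.005, 1.0, -0.0]
wrist_force: [0.2, 0.3, -0.1]
finger_gap: 0.0512
```

```bash
python3 - <<'E'
from h import *
for i in range(2): read_camera('wrist')
s=get_state();print(s['tcp_pos'],s['finger_gap'],s['wrist_force'])
o,im,ci=look('wrist',['board_mid'],z=.037)
q=[.615,-.0005,np.pi]
P=np.array(box(78,96,4,4)[::2])[[0,1,3,2]]/1000; cv2.polylines(im,[proj(ci,place(P,q,.037)).astype(int)],True,(255,255,0),1)
cv2.imwrite('pics/w10.png',im)
print(tool([.38,.301,.17]))
E
```

```text
[ 6.11430403e-01 -1.49265571e-04  1.69248909e-01] 0.051269791600926685 [0.05197173 0.31988159 0.43887474]
board_mid p0.70 [272.2, 146.5, 91.1, 74.0] xy [ 6.141e-01 -4.000e-04] yaw 179.5 iou 0.98
[23.37850654 29.88887582 -0.03646051]
```

View pics/w10.png

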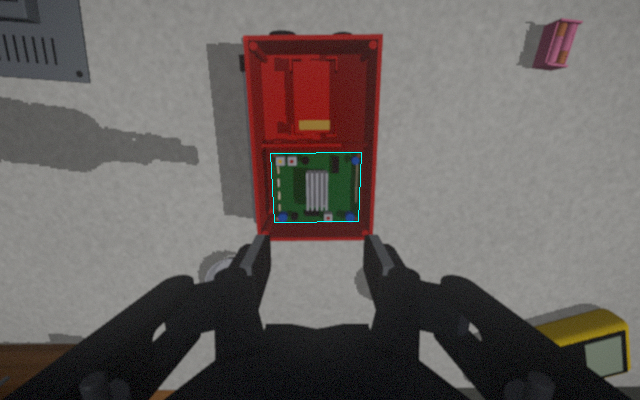

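>>> send_rows(series=[23.4,29.9,0,0,0,-41.5,1,23.4,29.9,0,0,0,-41.5,1,23.4,29.9,0,0,0,-41.5,1,23.4,29.9,0,0,0,-41.5,1,23.4,29.9,0,0,0,-41.5,1,23.4,29.9,0,0,0,-41.5,1,23.4,29.9,0,0,0,-41.5,1,23.4,29.9,0,0,0,-41.5,1,23.4,29.9,0,0,0,-41.5,1,23.4,29.9,0,0,0,-41.5,1])

```text
clock: 18.7
tcp_pos: [0.3759, 0.3044, 0.1695]
orientation: [-0.002, -0.353, 0.936, 0.001]
wrist_force: [1.1, -0.9, -0.2]
finger_gap: 0.0852
```

```bash
python3 - <<'E'
from h import *
for i in range(3): read_camera('wrist')
s=get_state();print(s['tcp_pos'],s['finger_gap'],np.degrees(np.arctan2(-rot(s['orientation'])[0,1],rot(s['orientation'])[1,1])))
o,im,ci=look('wrist',['batteries_mid'])
for q in o['batteries_mid']:
    P=M['batteries_mid'][[1,3,7,5]]; cv2.polylines(im,[proj(ci,place(P,q)).astype(int)],True,(255,255,0),1)
    print(tool([q[0],q[1],.06]))
cv2.imwrite('pics/w11.png',im)
E
```

```text
[0.38022827 0.30100156 0.16981356] 0.08500639732838289 41.08265780901332
batteries_mid p0.88 [229.2, 123.8, 40.8, 18.6] xy [0.3842 0.2191] yaw -47.5 iou 0.49
batteries_mid p0.75 [302.6, 150.9, 27.9, 61.6] xy [0.3794 0.3001] yaw 42.1 iou 0.98
batteries_mid p0.73 [220.2, 192.5, 37.8, 31.0] xy [0.4783 0.2571] yaw -4.9 iou 0.48
[ 5.08945251 -6.29495147 11.01973147]
[ 0.14141781  0.14120758 11.01350616]
[-4.51577168 -9.58027863 11.00972578]
```

View pics/w11.png

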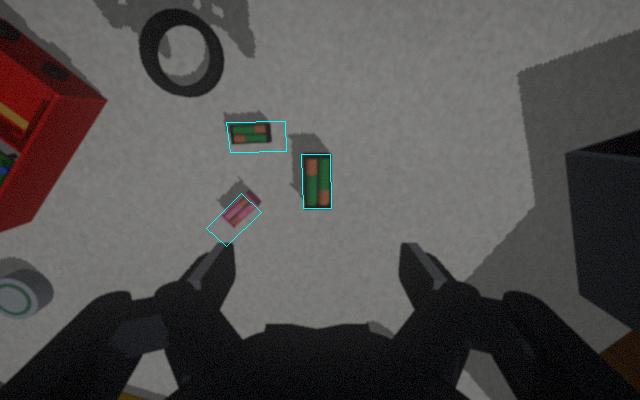

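>>> send_rows(series=[0.15,0.15,4,0,0,-0.7,0.8,0.15,0.15,8,0,0,-0.7,0.8,0.15,0.15,12,0,0,-0.7,0.8,0.15,0.15,15,0,0,-0.7,0.8,0.15,0.15,17,0,0,-0.7,0.8,0.15,0.15,18.1,0,0,-0.7,0.8,0.15,0.15,18.1,0,0,-0.7,0.8,0.15,0.15,18.1,0,0,-0.7,0.8])

```text
clock: 19.62
tcp_pos: [0.3794, 0.2996, -0.0108]
orientation: [-0.001, -0.354, 0.935, -0.0]
wrist_force: [0.4, 0.7, 0.3]
finger_gap: 0.0683
```

```bash
python3 - <<'E'
from h import *
for i in range(2): read_camera('wrist')
s=get_state();print(s['tcp_pos'],s['wrist_force'])
o,im,ci=look('wrist',['batteries_mid'])
E
```

```text
[ 0.38046105  0.30086347 -0.00931618] [0.13845856 1.14697885 0.36746508]
batteries_mid p0.96 [155.7, 254.3, 44.4, 32.3] xy [0.4741 0.2658] yaw 10.6 iou 0.11
batteries_mid p0.95 [114.3, 124.1, 107.2, 45.1] xy [0.3806 0.2238] yaw 133.7 iou 0.44
batteries_mid p0.85 [284.7, 184.0, 68.7, 131.7] xy [0.3791 0.3003] yaw 41.9 iou 0.98
```

>>> send_rows(series=[0,0,0,0,0,0,0.3,0,0,0,0,0,0,0.3,0,0,0,0,0,0,0.3,0,0,0,0,0,0,0.3,0,0,0,0,0,0,0.3,0,0,0,0,0,0,0.3], newtons=20)

```text
clock: 20.32
tcp_pos: [0.3794, 0.3014, -0.0096]
orientation: [0.001, -0.356, 0.935, 0.0]
wrist_force: [-1.3, -0.8, 5.7]
finger_gap: 0.0315
```

>>> send_rows(series=[0,0,0,0,0,0,0.2,0,0,0,0,0,0,0.2,0,0,-2,0,0,0,0.2,0,0,-5,0,0,0,0.2,0,0,-9,0,0,0,0.2,0,0,-13,0,0,0,0.2,0,0,-15,0,0,0,0.2,0,0,-15,0,0,0,0.2,0,0,-15,0,0,0,0.2], newtons=50)

```text
clock: 21.07
tcp_pos: [0.3796, 0.3016, 0.1407]
orientation: [0.001, -0.356, 0.935, 0.0]
wrist_force: [0.4, 0.0, -2.0]
finger_gap: 0.0309
```

```bash
python3 - <<'E'
from h import *
for i in range(2): read_camera('wrist')
s=get_state();print(s['tcp_pos'],s['finger_gap'],s['wrist_force'])
o,_,_=look('wrist',['batteries_mid'],z=s['tcp_pos'][2]+.0105)
print(tool([.518,-.0005,s['tcp_pos'][2]]))
E
```

```text
[0.37785715 0.30060709 0.13830002] 0.030603538321995718 [ 0.59183713 -0.37899539 -1.13660302]
batteries_mid p0.94 [209.9, 196.1, 41.5, 42.1] xy [0.4128 0.2723] yaw 22.1 iou 0.11
batteries_mid p0.76 [217.4, 121.7, 45.9, 24.6] xy [0.3681 0.2566] yaw 43.5 iou 0.11
batteries_mid p0.59 [285.2, 188.1, 64.9, 129.3] xy [0.3776 0.2998] yaw 41.7 iou 0.99
[  9.51153564 -31.81477788  -0.03946754]
```

>>> send_rows(series=[9.5,-31.8,0,0,0,41.7,0.2,9.5,-31.8,0,0,0,41.7,0.2,9.5,-31.8,0,0,0,41.7,0.2,9.5,-31.8,0,0,0,41.7,0.2,9.5,-31.8,0,0,0,41.7,0.2,9.5,-31.8,0,0,0,41.7,0.2,9.5,-31.8,0,0,0,41.7,0.2,9.5,-31.8,0,0,0,41.7,0.2,9.5,-31.8,0,0,0,41.7,0.2,9.5,-31.8,0,0,0,41.7,0.2])

```text
clock: 22.1
tcp_pos: [0.5191, -0.0016, 0.1379]
orientation: [-0.001, 0.003, 1.0, 0.0]
wrist_force: [-0.5, 1.1, -1.1]
finger_gap: 0.031
```

```bash
python3 - <<'E'
from h import *
for i in range(3): read_camera('wrist')
s=get_state();print(s['tcp_pos'],s['finger_gap'],s['wrist_force'],np.degrees(np.arctan2(-rot(s['orientation'])[0,1],rot(s['orientation'])[1,1])))
look('wrist',['batteries_mid'],z=s['tcp_pos'][2]+.01)
print(tool([.518,-.0005,.006]))
E
```

```text
[0.51801041 0.00132538 0.13867785] 0.030811429249475206 [-0.39607591  0.38465985 -1.7464238 ] 0.005093844411345326
batteries_mid p0.89 [283.0, 186.2, 68.0, 127.4] xy [0.5177 0.0014] yaw 180.3 iou 0.99
batteries_mid p0.89 [533.7, 115.5, 48.1, 45.3] xy [0.4644 0.0856] yaw 90.9 iou 0.13
batteries_mid p0.78 [497.9, 25.5, 64.6, 54.5] xy [0.4379 0.0752] yaw 111.4 iou 0.14
[ 0.02439761 -0.23632375 13.33374429]
```

>>> send_rows(series=[0,-0.15,3,0,0,0,0.2,0,-0.15,6,0,0,0,0.2,0,-0.15,9,0,0,0,0.2,0,-0.15,11,0,0,0,0.2,0,-0.15,11.5,0,0,0,0.2,0,-0.15,11.5,0,0,0,0.2,0,-0.15,11.5,0,0,0,0.2,0,-0.15,11.5,0,0,0,0.2])

```text
clock: 23.02
tcp_pos: [0.5208, -0.0009, 0.0265]
orientation: [0.001, -0.0, 1.0, -0.0]
wrist_force: [-0.3, -0.6, -1.1]
finger_gap: 0.0309
```

```bash
python3 - <<'E'
from h import *
for i in range(2): read_camera('wrist')
s=get_state();print(s['tcp_pos'],s['finger_gap'],s['wrist_force'])
look('wrist',['batteries_mid'],z=s['tcp_pos'][2]+.01)
print(tool([.518,-.0005,.006]))
E
```

```text
[ 0.52085085 -0.00112332  0.02648866] 0.03077199542005859 [-0.15860822  0.04742723 -1.71859531]
batteries_mid p0.56 [620.8, 7.2, 17.8, 44.0] xy [0.4348 0.1004] yaw 108.4 iou 0.04
batteries_mid p0.55 [283.2, 187.4, 68.7, 128.9] xy [ 0.5201 -0.0011] yaw 179.9 iou 0.99
[0.23985449 0.07171641 2.00278531]
```

>>> send_rows(series=[0.25,0.05,0.6,0,0,0,0.2,0.25,0.05,1.2,0,0,0,0.2,0.25,0.05,1.7,0,0,0,0.2,0.25,0.05,1.9,0,0,0,0.2,0.25,0.05,2.0,0,0,0,0.2,0.25,0.05,2.0,0,0,0,0.2,0.25,0.05,2.0,0,0,0,0.2])

```text
clock: 23.8
tcp_pos: [0.5165, -0.0006, 0.0065]
orientation: [0.0, 0.0, 1.0, -0.0]
wrist_force: [-6.9, 0.2, 20.7]
finger_gap: 0.031
```

```bash
python3 - <<'E'
from h import *
for i in range(3): read_camera('wrist')
s=get_state();print(s['tcp_pos'],s['finger_gap'],s['wrist_force'])
look('wrist',['batteries_mid'],z=.016)
E
```

```text
[ 0.51644361 -0.00057826  0.00651025] 0.030812147208893664 [-7.19011748  1.77284426 20.37101698]
batteries_mid p0.94 [283.2, 186.9, 68.0, 133.6] xy [ 0.5162 -0.0007] yaw -0.0 iou 0.99
```

>>> send_rows(series=[0,0,-0.1,0,0,0,0.2,0,0,-0.1,0,0,0,0.5,0,0,-0.1,0,0,0,0.6,0,0,-0.1,0,0,0,0.6,0,0,-0.1,0,0,0,0.6])

```text
clock: 24.47
tcp_pos: [0.5167, -0.0006, 0.0053]
orientation: [-0.0, 0.0, 1.0, 0.0]
wrist_force: [-0.1, 0.0, -0.7]
finger_gap: 0.051
```

>>> send_rows(series=[0,0,-2,0,0,0,0.6,0,0,-5,0,0,0,0.6,0,0,-9,0,0,0,0.6,0,0,-13,0,0,0,0.6,0,0,-17,0,0,0,0.6,0,0,-17,0,0,0,0.6,0,0,-17,0,0,0,0.6])

```text
clock: 25.05
tcp_pos: [0.519, -0.0009, 0.1785]
orientation: [0.003, 0.0, 1.0, -0.0]
wrist_force: [0.4, 0.8, 0.0]
finger_gap: 0.0513
```

```bash
python3 - <<'E'
from h import *
for i in range(2): read_camera('wrist')
s=get_state();print(s['tcp_pos'],s['finger_gap'],s['wrist_force'])
o,im,ci=look('wrist',['batteries_mid'],z=.016)
cv2.imwrite('pics/w12.png',im)
print(tool([.3964,-.3024,.17]))
E
```

```text
[ 0.51650839 -0.00056877  0.175128  ] 0.051261777718336204 [-0.75404393  0.40052709 -0.05502245]
batteries_mid p0.88 [478.6, 38.1, 55.0, 48.8] xy [0.3966 0.1814] yaw 112.3 iou 0.50
batteries_mid p0.79 [302.7, 150.5, 30.4, 61.7] xy [ 0.5154 -0.0006] yaw 180.1 iou 0.96
batteries_mid p0.65 [511.6, 120.3, 43.2, 36.0] xy [0.4707 0.2199] yaw 106.6 iou 0.45
[ 11.90421144 -30.20626617   0.42355062]
```

View pics/w12.png

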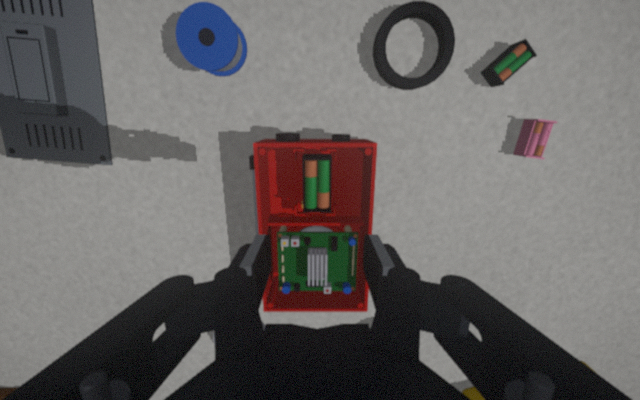

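>>> send_rows(series=[11.9,-30.2,0,0,0,4.6,0.85,11.9,-30.2,0,0,0,4.6,0.85,11.9,-30.2,0,0,0,4.6,0.85,11.9,-30.2,0,0,0,4.6,0.85,11.9,-30.2,0,0,0,4.6,0.85,11.9,-30.2,0,0,0,4.6,0.85,11.9,-30.2,0,0,0,4.6,0.85,11.9,-30.2,0,0,0,4.6,0.85,11.9,-30.2,4,0,0,4.6,0.85,11.9,-30.2,4,0,0,4.6,0.85])

```text
clock: 26.08
tcp_pos: [0.3931, -0.3008, 0.1287]
orientation: [-0.004, 0.043, 0.999, 0.004]
wrist_force: [-1.0, 2.6, -0.7]
finger_gap: 0.0725
```

```bash
python3 - <<'E'
from h import *
for i in range(3): read_camera('wrist')
s=get_state();print(s['tcp_pos'],s['finger_gap'],np.degrees(np.arctan2(-rot(s['orientation'])[0,1],rot(s['orientation'])[1,1])))
o,im,ci=look('wrist',['panel_mid'])
q=o['panel_mid'][0]
for P in (box(198,124,9,9),box(90,44,25,25)):
    P=np.array(P[::2])[[0,1,3,2]]/1000; cv2.polylines(im,[proj(ci,place(P,q)).astype(int)],True,(255,255,0),1)
cv2.imwrite('pics/w13.png',im)
print(tool([q[0],q[1],-.007]))
E
```

```text
[ 0.39700488 -0.30144673  0.13511875] 0.07265262940117255 -4.621236545853624
panel_mid p0.75 [248.3, 90.1, 126.7, 175.5] xy [ 0.3963 -0.3045] yaw 175.2 iou 0.99
[ 0.22482196 -0.23414995 14.38395819]
```

View pics/w13.png

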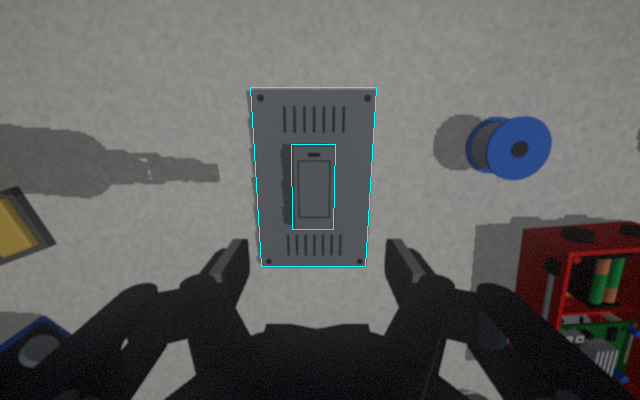

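>>> send_rows(series=[0.2,-0.25,4,0,0,0,0.85,0.2,-0.25,8,0,0,0,0.85,0.2,-0.25,11,0,0,0,0.85,0.2,-0.25,13,0,0,0,0.85,0.2,-0.25,14.1,0,0,0,0.85,0.2,-0.25,14.1,0,0,0,0.85,0.2,-0.25,14.1,0,0,0,0.85,0.2,-0.25,14.1,0,0,0,0.85])

```text
clock: 27.0
tcp_pos: [0.397, -0.3056, -0.0035]
orientation: [0.001, 0.04, 0.999, -0.001]
wrist_force: [0.7, 0.3, 0.9]
finger_gap: 0.0728
```

```bash
python3 - <<'E'
from h import *
for i in range(3): read_camera('wrist')
s=get_state();print(s['tcp_pos'],s['wrist_force'])
o,im,ci=look('wrist',['panel_mid'])
print(tool([.3962,-.3042,-.009]))
E
```

```text
[ 0.39661974 -0.30574365 -0.00367572] [ 0.07901783 -0.416009    0.04658179]
panel_mid p0.93 [193.5, 60.6, 248.8, 269.6] xy [ 0.3968 -0.3043] yaw 175.3 iou 0.87
[0.0038341  0.12732384 0.48305353]
```

>>> send_rows(series=[0,0.1,0.5,0,0,0,0.85,0,0.1,0.5,0,0,0,0.4,0,0.1,0.5,0,0,0,0.4,0,0.1,0.5,0,0,0,0.4,0,0.1,0.5,0,0,0,0.4,0,0.1,0.5,0,0,0,0.4], newtons=20)

```text
clock: 27.75
tcp_pos: [0.3953, -0.3037, -0.0103]
orientation: [-0.0, 0.041, 0.999, 0.0]
wrist_force: [-0.1, 0.5, 0.3]
finger_gap: 0.0436
```

>>> send_rows(series=[0,0,0,0,0,0,0.3,0,0,0,0,0,0,0.3,0,0,0,0,0,0,0.3,0,0,-0.5,0,0,0,0.3,0,0,-2,0,0,0,0.3,0,0,-4,0,0,0,0.3,0,0,-4,0,0,0,0.3,0,0,-4,0,0,0,0.3], newtons=70)

```text
clock: 28.42
tcp_pos: [0.3963, -0.3046, 0.0305]
orientation: [0.001, 0.04, 0.999, -0.001]
wrist_force: [0.0, 0.5, -1.9]
finger_gap: 0.0423
```

```bash
python3 - <<'E'
from h import *
for i in range(2): read_camera('wrist')
s=get_state();print(s['tcp_pos'],s['finger_gap'],s['wrist_force'],s['ft_torque'])
look('wrist',['panel_mid'],z=s['tcp_pos'][2]+.009)
E
```

```text
[ 0.3951244  -0.30344578  0.02906048] 0.04203163460316576 [ 0.57665865  0.40114373 -2.06046899] [-0.03355838 -0.00258255 -0.03769385]
panel_mid p0.68 [598.8, 278.0, 41.2, 120.4] xy [ 0.5517 -0.1214] yaw 26.3 iou 0.10
panel_mid p0.57 [188.3, 56.3, 254.8, 271.1] xy [ 0.3961 -0.3033] yaw 175.7 iou 0.82
```

>>> send_rows(series=[0,0,-3,0,0,0,0.3,0,0,-7,0,0,0,0.3,0,0,-11,0,0,0,0.3,-2,4,-12,0,0,0,0.3,-4,8,-12,0,0,-1,0.3,-6,12,-12,0,0,-2,0.3,-8,16,-12,0,0,-3,0.3,-10,20,-12,0,0,-4,0.3,-12,24,-12,0,0,-4.6,0.3,-13,27,-12,0,0,-4.6,0.3])

```text
clock: 29.45
tcp_pos: [0.5436, -0.0517, 0.1488]
orientation: [-0.0, 0.0, 1.0, 0.0]
wrist_force: [1.2, -0.5, -1.3]
finger_gap: 0.0419
```

```bash
python3 - <<'E'
from h import *
s=get_state();print(s['tcp_pos'],s['finger_gap'],s['wrist_force'])
print(tool([.566,-.0005,.14]))
E
```

```text
[ 0.54355684 -0.05166808  0.14877789] 0.04187371179261051 [ 1.18056483 -0.47077414 -1.25637017]
[-2.24255637  5.11773082  0.87690171]
```

>>> send_rows(series=[-1,2.5,0,0,0,0,0.3,-1.9,4.5,0,0,0,0,0.3,-1.9,4.5,1,0,0,0,0.3,-1.9,4.5,1,0,0,0,0.3,-1.9,4.5,1,0,0,0,0.3])

```text
clock: 29.87
tcp_pos: [0.5605, -0.0086, 0.1381]
orientation: [-0.002, 0.0, 1.0, 0.0]
wrist_force: [-0.5, -0.6, -1.5]
finger_gap: 0.042
```

```bash
python3 - <<'E'
from h import *
for i in range(3): read_camera('wrist')
s=get_state();print(s['tcp_pos'],s['finger_gap'],s['wrist_force'],np.degrees(np.arctan2(-rot(s['orientation'])[0,1],rot(s['orientation'])[1,1])))
look('wrist',['panel_mid'],z=s['tcp_pos'][2]+.010)
look('scene',['panel_mid'],z=s['tcp_pos'][2]+.010)
look('top',['panel_mid'],z=s['tcp_pos'][2]+.010)
print(tool([.566,-.0005,.047]))
E
```

```text
[ 0.56147786 -0.00960079  0.13969385] 0.041773736058747936 [-0.31272285 -0.44531854 -2.0555876 ] -0.1378989718065807
panel_mid p0.93 [187.4, 58.3, 256.5, 266.9] xy [ 0.5632 -0.0099] yaw -0.1 iou 0.81
panel_mid p0.72 [222.0, 184.5, 93.6, 67.5] xy [ 0.5633 -0.0082] yaw 0.4 iou 0.89
panel_mid p0.93 [343.3, 164.6, 23.3, 78.5] xy [0.5684 0.032 ] yaw 151.7 iou 0.47
[-0.39821923  0.85301425  9.30729737]
```

>>> send_rows(series=[-0.4,0.85,2,0,0,0,0.3,-0.4,0.85,4,0,0,0,0.3,-0.4,0.85,6,0,0,0,0.3,-0.4,0.85,7,0,0,0,0.3,-0.4,0.85,7,0,0,0,0.3,-0.4,0.85,7,0,0,0,0.3,-0.4,0.85,7,0,0,0,0.3])

```text
clock: 30.9
tcp_pos: [0.5668, -0.0002, 0.071]
orientation: [0.001, 0.0, 1.0, -0.0]
wrist_force: [0.1, 0.6, -1.4]
finger_gap: 0.0418
```

```bash
python3 - <<'E'
from h import *
for i in range(3): read_camera('wrist')
s=get_state();print(s['tcp_pos'],s['finger_gap'],s['wrist_force'],np.degrees(np.arctan2(-rot(s['orientation'])[0,1],rot(s['orientation'])[1,1])))
look('wrist',['panel_mid'],z=s['tcp_pos'][2]+.010)
look('scene',['panel_mid'],z=s['tcp_pos'][2]+.010)
print(tool([.5655,-.0005,.047]))
E
```

```text
[ 5.66980961e-01 -1.93404837e-04  7.11551673e-02] 0.04200169813816394 [-0.90645565  0.3415431  -1.35341106] -0.04195298064915973
panel_mid p0.85 [186.8, 59.1, 255.1, 266.7] xy [ 5.685e-01 -4.000e-04] yaw -0.3 iou 0.82
panel_mid p0.94 [232.3, 197.7, 88.2, 68.7] xy [5.699e-01 4.000e-04] yaw 180.1 iou 0.90
[ 0.08067018 -0.04379407  2.33672188]
```

>>> send_rows(series=[0.15,0,0.6,0,0,0,0.3,0.15,0,1.2,0,0,0,0.3,0.15,0,1.8,0,0,0,0.3,0.15,0,2.1,0,0,0,0.3,0.15,0,2.3,0,0,0,0.3,0.15,0,2.3,0,0,0,0.3,0.15,0,2.3,0,0,0,0.3])

```text
clock: 31.83
tcp_pos: [0.5638, 0.0001, 0.0471]
orientation: [-0.0, 0.0, 1.0, 0.0]
wrist_force: [-3.7, 0.4, 5.3]
finger_gap: 0.042
```

```bash
python3 - <<'E'
from h import *
for i in range(3): read_camera('wrist')
s=get_state();print(s['tcp_pos'],s['finger_gap'],s['wrist_force'],s['ft_torque'])
look('scene',['panel_mid'],z=.057)
E
```

```text
[5.63944054e-01 1.15673621e-04 4.70591129e-02] 0.0416055100014729 [-3.06102754  0.69285364  4.59583963] [0.05878601 0.70810185 0.04679256]
panel_mid p0.60 [236.1, 201.5, 83.8, 66.6] xy [0.5664 0.0008] yaw 180.0 iou 0.90
```

>>> send_rows(series=[0,0,0.1,0,0,0,0.3,0,0,0.1,0,0,0,0.3,0,0,0.1,0,0,0,0.3])

```text
clock: 32.33
tcp_pos: [0.564, 0.0001, 0.047]
orientation: [-0.0, 0.0, 1.0, -0.0]
wrist_force: [-5.3, 0.9, 11.2]
finger_gap: 0.0421
```

Solid contact without further travel: seated. Release and rise.

>>> send_rows(series=[0,0,-0.1,0,0,0,0.3,0,0,-0.1,0,0,0,0.3,0,0,-0.1,0,0,0,0.7,0,0,-0.1,0,0,0,0.8,0,0,-0.1,0,0,0,0.8,0,0,-0.1,0,0,0,0.8])

```text
clock: 32.83
tcp_pos: [0.5645, -0.0, 0.0465]
orientation: [-0.0, 0.0, 1.0, 0.0]
wrist_force: [0.5, 0.3, 0.5]
finger_gap: 0.0684
```

>>> send_rows(series=[0,0,-2,0,0,0,0.8,0,0,-5,0,0,0,0.8,0,0,-9,0,0,0,0.8,0,0,-13,0,0,0,0.8,4,0,-16,0,0,0,0.8,8,0,-16,0,0,0,0.8,8,0,-16,0,0,0,0.8,8,0,-16,0,0,0,0.8])

```text
clock: 33.5
tcp_pos: [0.4823, 0.0003, 0.2076]
orientation: [0.0, 0.0, 1.0, 0.0]
wrist_force: [0.0, -0.4, -0.3]
finger_gap: 0.0687
```

```bash
python3 - <<'E'
from h import *
for i in range(3): read_camera('wrist')
s=get_state();print(s['tcp_pos'],s['finger_gap'],s['wrist_force'])
o,im,ci=look('wrist',['panel_mid'],z=.057)
a,b,_=look('scene',['panel_mid'],z=.057)
P=np.array(box(198,124,62,62)[::2])[[0,1,3,2]]/1000
cv2.polylines(im,[proj(ci,place(P,[.567,-.0005,np.pi])).astype(int)],True,(255,255,0),1)
cv2.imwrite('pics/w14.png',np.hstack([im[0:330,120:520],cv2.resize(b[160:320,200:360],(330,330),interpolation=cv2.INTER_CUBIC)]))
E
```

```text
[ 4.85297429e-01 -8.24393490e-05  2.06601609e-01] 0.0682525150402398 [ 0.57062428  0.12603578 -0.48836421]
panel_mid p0.84 [259.9, 164.3, 110.5, 151.2] xy [5.645e-01 2.000e-04] yaw 180.3 iou 0.97
panel_mid p0.86 [234.4, 191.7, 85.1, 76.8] xy [0.5653 0.0029] yaw -0.4 iou 0.98
```

View pics/w14.png

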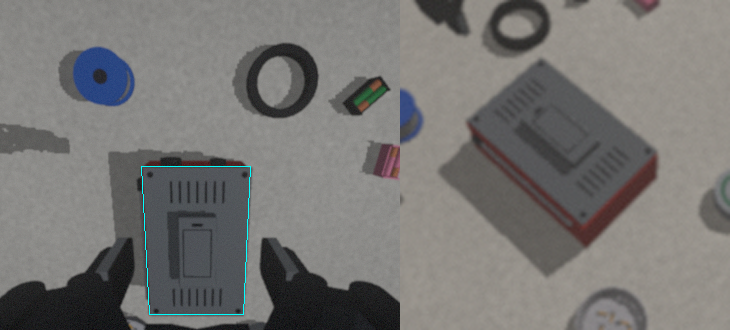

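```bash
python3 - <<'E'
from h import *
for n in ('flux_tin','solder_reel','screw_dish','tape_roll','torch'): look('top',[n])
print(hand_in())
E
```

```text
flux_tin p0.68 [312.6, 133.1, 17.2, 17.6] xy [0.76   0.1052] yaw 3.3 iou 0.91
screw_dish p0.87 [384.1, 137.4, 23.0, 20.3] xy [ 0.7515 -0.11  ] yaw 64.9 iou 0.92
tape_roll p0.74 [309.5, 262.1, 26.6, 27.2] xy [0.372  0.1056] yaw 149.7 iou 0.95
torch p0.69 [152.4, 185.8, 21.1, 52.9] xy [0.5647 0.5595] yaw 12.9 iou 0.75
torch p0.32 [336.7, 170.9, 36.9, 70.6] xy [0.5869 0.0208] yaw 10.4 iou 0.51
the job is handed in; nothing more can be done
None
```

The radio is back together: loudspeaker, circuit board, the larger green battery holder, then the back panel. Each part was lowered until it touched and let go before I fetched the next. The job was handed in at about 34 s on the clock, against the 128 s limit.

**Seats, checked after release:**
- **Loudspeaker:** within about 1 mm of its seat.
- **Board:** within about 1 mm and 0.5° of its seat.
- **Batteries:** about 2.5 mm off centre, inside the 7 mm play.
- **Panel:** flat, with its outline on the rim. The wrist camera put it about 2.5 mm off in x. The scene camera put it about 2 mm off in x and 3 mm in y, so they disagree by about 3 mm in y. Both are inside the 8 mm play.

**Other things on the bench:** in the last top picture the tin, dish, tape roll and torch were within about 2 mm of where they started. The network missed the solder reel there, but the last wrist and scene pictures show it standing beside the tape roll as before.

**What went differently:**
- The fingertips stood about 20 mm farther back than the reported TCP, so my first grasp of the loudspeaker closed above the magnet without moving it. I corrected the grasp heights from that.
- The largest wrist force I read was about 22 N, when the battery holder touched its seat.

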